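# Weigh a specimen basket on a sprung balance hook

## Robot

A 6-joint arm with a two-finger parallel gripper is mounted at the origin on the work surface. World frame = base frame: x ahead of the robot, y to its left, z up, the work surface at z = 0. Lengths are in m, angles in degrees, forces in N, time in s.
With the tool pointing down it reaches from about 0.4 to 0.825 m from the base axis. Payload 7 kg.
Tool frame: the origin (TCP) lies between the finger pads; the fingertips stand 22 mm ahead of it and the grasp point (between the pads) lies 3 mm ahead of it; z points along the fingers, y is the line along which they close (so a half turn about z gives the same grasp; the last joint's range is limited). The gripper opens to 88 mm and grips with 3 to 60 N. Pads are 19 mm wide; open, the fingers measure 130 mm over their backs; the gripper's body (78 mm by 193 mm) begins 47 mm behind the grasp point.
Start: joints at [-53.337, 20.546, 0.682, 0, -70.136, -16.507], TCP at [0.233, -0.634, 0.249] pointing down, gripper open.
Joint ranges: [-176.03, 176.03], [-82.01, 121.73], [-58.28, 71.71], [-173.87, 95.51], [-174.79, -0.11], [-173.66, 173.66]. Speed limits (degrees/s): [136.94, 136.94, 172.46, 180, 180, 180].

## Interface

Orientations are given as [roll, pitch, yaw] about the fixed x, y, z axes, in that order (R = Rz(yaw) Ry(pitch) Rx(roll)).
In Python, from plant import ctrl gives the robot as it stands.
- The arm moves only by the tool apply_moves, never from a script. Its argument "targets" is a list of rows, each an object with "travel": the shift along the tool's x, y, z in mm, a list of three; "roll": the turn about the tool's z in degrees; "jaw": the finger opening in mm, from 0 to 87.6. In form: [{"travel": [tx, ty, tz], "roll": roll, "jaw": jaw}, ...]. A call has 1 to 10 rows; each row shifts and turns the commanded pose from where the row before left it, along the tool's axes as they then stand; what a row does not reach is not made up. A row lasts 1/10 s, in which the tool goes at most 50 mm and 8.59 degrees, less where a joint would pass 70% of its speed; a pose out of reach is approached as far as the arm can. A call with a gripper value outside its range is refused whole. The fingers move at their own pace and stop on an object; the grip force is fixed at half the most. Time passes only in rows, so rows that do not move let the fingers close. It gives the time, the measured TCP pose, the force, the opening and the grip force at its end, in the units of the state.
- ctrl.get_obs(): the state, without advancing time (a new reading comes with each control period).
- ctrl.snapshot(name): name is "scene" or "top"; returns the picture (480x640x3 uint8, red, green, blue); there is no depth.
- ctrl.calibration(name): a dict with "K" (3x3 intrinsics, pixels), "dist_coeffs" ([k1, k2, p1, p2, k3] as OpenCV has them; the pictures are not rectified), "extrinsics" (4x4, takes a point from camera to world coordinates). Camera axes: x right, y down, z forward; pixel columns grow to the right and rows downward; lengths in m; the calibration is good to about 2 mm. A picture is of the moment at which its call begins. calibration takes no time and is no camera call.
- ctrl.close_job(): hands the job in; it is judged then, once.
The state is a dict: "clock": time; "joint_pos": joint angles; "qvel": joint speeds; "tau": joint torques, N m; "tool_pos": TCP position; "orientation": TCP orientation; "force": force on the tool from outside, world axes, zero at the start; "moment": the same for the moment, N m; "opening": finger opening in m; "gripper_force": force on a finger pad.
Only numpy, scipy, OpenCV 4.12 (cv2) and the standard library are available. Lean on these libraries where they do the work, as an engineer would, in place of code of your own. Each camera call takes 0.05 s, during which the arm holds its last target. There are 200 camera calls.

## Task

Weigh the small specimen basket: carry it by its yellow grip to the balance, hang its wire bail in the dip of the sprung hook, and ease its weight on slowly (2 or 3 centimetres a second) so that the hook bears all of it before you let go - the hook must neither jerk, bounce up or drop when released, nor be pushed down hard. Let go, wait until hook and basket are quite still, then press the green record key fully down and leave the basket hanging there untouched. Leave the tubs and the beaker where they are.

Things in the scene. Friction and masses are not known exactly. Their poses are not given: they have to be found in the camera images.
- basket: loose white plastic basket 80 (x) x 90 (y) x 45 mm high with rusty iron finds fixed in it, carried by a wire bail in its y-z plane with a yellow grip on top; weight differs from run to run, 0.22 to 0.77 kg. Origin: centre of its underside, z up. The hook passes through the bail along the basket's x; a half turn about z makes no difference
- grip (a point): point in the yellow square grip block on top of the bail's peak, on the basket's axis 155 mm above its underside; the block is 20 x 20 mm, sides along the basket's x and y, from 131 to 167 mm above the underside
- bail_top (a point): under the peak of the bail, 121.6 mm above the basket's underside: where the hook's wire centre lies when it hangs properly. Bail: rigid steel wire 6 mm thick, upright at y = +-42 mm up to 75 mm above the underside, narrowing to y = +-22 mm at 115 mm and to a peak at 130 mm. Held 1-2 mm aside it wedges on the hook with several N and jolts it on release
- stand: fixed balance: base plate 170 x 150 x 12 mm, aluminium column 26 x 46 mm and 314 mm high. Origin: on the work surface under the column's axis; the hook points along its -x
- hook_seat (a point): centre of the hook's wire (8 mm thick) in its lowest, level part, 11 mm long, 130 mm in front (stand's -x) of the column's axis; 255 mm above the table when empty, moves with the hook. The hook's end rises 14 mm, 17 mm in front of the seat; behind, the wire rises 12 mm over 10 mm and runs level to a blue carriage 100 mm behind the seat
- hook (a joint): how far the sprung hook has gone down, m: 0 empty, 0.13 at the bottom stop. It takes about 0.3 N to start it and then 0.8 N for each 10 mm, lightly damped: it bobs for two or three seconds when disturbed. The basket alone brings it down 23 to 92 mm according to its weight
- logger: fixed grey box 90 x 120 x 34 mm high, origin: centre of its underside; carries the record key and a dark screen
- record (a joint): travel of the round green record key (32 mm diameter) on the logger, m: 0 up, 0.006 fully pressed (down takes 4 N); it springs back
- record_top (a point): centre of the record key's top face
- tub_a: loose open clear tub 90 x 120 x 45 mm high, bystander; origin: centre of its underside
- tub_b: loose open clear tub 80 x 100 x 40 mm high, bystander; origin: centre of its underside
- beaker: loose open clear beaker, 68 mm in diameter, 85 mm high, bystander; origin: centre of its underside
Not all that is in view belongs to the job. What is shaped like the basket but brown or turquoise is not meant.

How it is judged (in metres and radians):
On the way, in this order (a step that is already met when the one before it is completed fails the run):
1. the basket hangs by its bail in the dip of the hook, let go, and hook and basket have come to rest (distance between bail_top and hook_seat below 0.012 m and value of joint hook above 0.018 m and contact force between basket and stand above 1.2 N and angle between basket's own z axis and vertical below 0.2 rad and contact force between each of the arm, the fingers and basket below 0.05 N and velocity of joint hook between -0.008 and 0.008 m/s and linear speed of basket below 0.025 m/s), for 0.5 s.
2. the record key is pressed fully down with the basket hanging still (value of joint record above 0.0045 m and distance between bail_top and hook_seat below 0.012 m and value of joint hook above 0.018 m and contact force between basket and stand above 1.2 N and angle between basket's own z axis and vertical below 0.2 rad and contact force between each of the arm, the fingers and basket below 0.05 N), for 0.05 s.
At the end, for the whole second after the job is handed in: the basket hangs by its bail in the dip of the hook (bail_top within 12 mm of hook_seat), upright within 0.2 rad, the hook down by more than 18 mm under it, nothing of the robot touching it, hook (8 mm/s) and basket (25 mm/s) at rest, and the record key is up again (all of step 1 and value of joint record below 0.002 m).
It fails at once if the hook jerked: it moved faster than 0.06 m/s up or down (basket dropped, let go too early, or let go while pushed down) (velocity of joint hook above 0.06 m/s or velocity of joint hook below -0.06 m/s).
It fails at once if the hook was pushed down more than 110 mm, beyond any basket's weight (value of joint hook above 0.11 m).
It fails at once if basket and balance were pressed together with more than 18 N (contact force between basket and stand above 18 N).
It fails at once if the record key was pressed before the basket hung freely and at rest (value of joint record above 0.003 m and not ((distance between bail_top and hook_seat below 0.012 m and value of joint hook above 0.018 m and contact force between basket and stand above 1.2 N and angle between basket's own z axis and vertical below 0.2 rad and contact force between each of the arm, the fingers and basket below 0.05 N) and (velocity of joint hook between -0.008 and 0.008 m/s and linear speed of basket below 0.025 m/s))).
It fails at once if a tub or the beaker was moved more than 25 mm (distance of any of tub_a, tub_b, beaker from where it was at the start of the episode above 0.025 m).
It also fails if it takes over 70 s, if anything falls off the work surface, if the arm or the gripper's body presses on something with over 40 N, if the wrist force passes 120 N, or if a joint passes its speed limit or range.

## Working session

There is one attempt and no reset: what is moved stays moved. The work goes in short steps, Python scripts to look and compute and a tool call to move; the robot and the scene stay as the last step left them, time stands still between calls to the robot, and variables do not carry over. Pictures are saved under pics/ and viewed, at most 10 in all, crops included, and the job is handed in when it is done.

Besides the shell and the picture viewer there is one more tool, called after "Emit:" as name([rows], argument=value, ...), one row to a line, values as JSON. apply_moves: Moves the arm, as the interface text tells. Its arguments: {"type":"object","properties":{"targets":{"type":"array","items":{"type":"object","properties":{"travel":{"type":"array","items":{"type":"number"}},"roll":{"type":"number"},"jaw":{"type":"number"}}}}},"required":["targets"]}

```bash
mkdir -p pics
python3 - <<'E'
from plant import ctrl
import cv2,numpy as np
np.set_printoptions(precision=4,suppress=True)
for n in("scene","top"):
    im=ctrl.snapshot(n);cv2.imwrite(f"pics/{n}0.png",im[:,:,::-1])
    c=ctrl.calibration(n);print(n,c["K"],c["dist_coeffs"]);print(np.array(c["extrinsics"]))
o=ctrl.get_obs();print(o)
E
```

```text
scene [[585.4948   0.     317.5272]
 [  0.     585.4948 242.775 ]
 [  0.       0.       1.    ]] [-0.1432  0.      0.      0.      0.    ]
[[ 0.892   0.2597 -0.37    0.9909]
 [ 0.4519 -0.4913  0.7446 -1.0136]
 [ 0.0116 -0.8314 -0.5556  0.9969]
 [ 0.      0.      0.      1.    ]]
top [[576.1451   0.     312.4739]
 [  0.     576.1451 241.9952]
 [  0.       0.       1.    ]] [-0.0291  0.      0.      0.      0.    ]
[[-0.0129 -0.9858  0.1675  0.1571]
 [-0.9998  0.015   0.011   0.088 ]
 [-0.0133 -0.1673 -0.9858  1.6224]
 [ 0.      0.      0.      1.    ]]
{'clock': 0.1, 'joint_pos': array([-53.3372,  20.5865,   0.6395,  -0.0191, -70.1368, -16.5069]), 'qvel': array([-0.1156, -0.1657,  0.1378,  0.0888, -0.0193, -0.0104]), 'tau': array([  0.0004, -58.4162,  29.3754,   7.0155,   0.0102,  -0.0001]), 'tool_pos': array([ 0.2324, -0.6333,  0.2477]), 'orientation': array([ 179.9147,   -0.0066, -159.8506]), 'force': array([ 0.1366, -0.5063, -1.4171]), 'moment': array([-0.0467, -0.0134, -0.021 ]), 'gripper_force': 0.0, 'opening': 0.0875602701965295}
```

View pics/scene0.png

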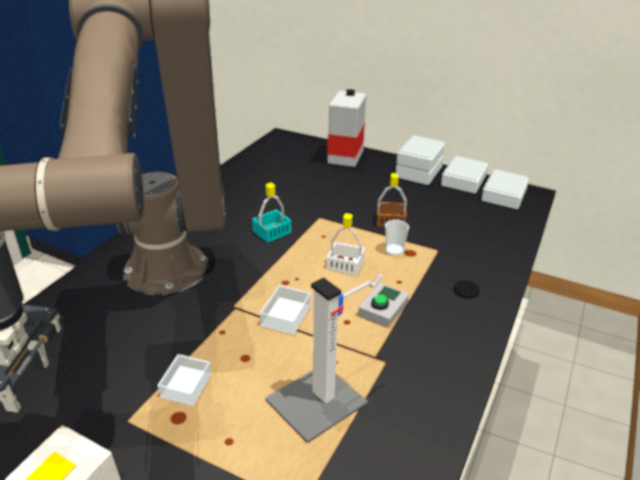

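View pics/top0.png

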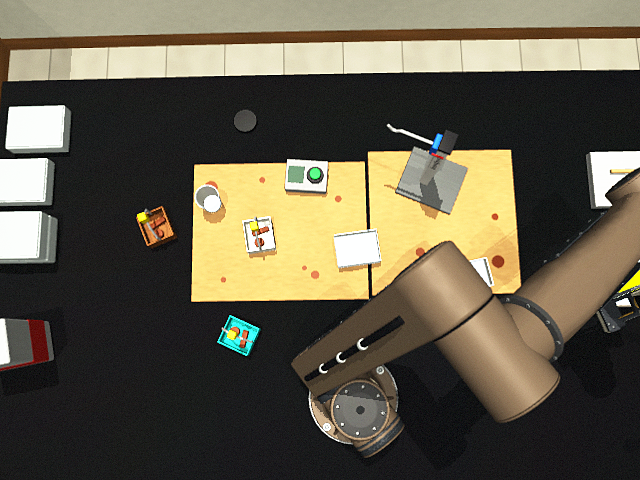

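The top view shows the white basket at (258,237) with its grip at (255,225). The hook tip is at (389,126), the carriage at (437,143) and the key at (315,174). In the scene view the grip is at (348,220), the hook tip at (380,278) and the key at (380,300).

```bash
cat > h.py <<'E'
from plant import ctrl
import cv2,numpy as np
np.set_printoptions(precision=4,suppress=True)
def ray(n,px):
    c=ctrl.calibration(n);E=np.array(c["extrinsics"])
    u=cv2.undistortPoints(np.array([[px]],float),np.array(c["K"]),np.array(c["dist_coeffs"]))[0,0]
    d=E[:3,:3]@np.array([u[0],u[1],1]);return E[:3,3],d/np.linalg.norm(d)
def plane(n,px,z):
    o,d=ray(n,px);return o+d*(z-o[2])/d[2]
def tri(p,q):
    a,d=ray("scene",p);b,e=ray("top",q)
    s,t=np.linalg.lstsq(np.c_[d,-e],b-a,rcond=None)[0]
    P,Q=a+s*d,b+t*e;return (P+Q)/2,np.linalg.norm(P-Q)
def proj(n,P):
    c=ctrl.calibration(n);E=np.linalg.inv(np.array(c["extrinsics"]))
    return cv2.projectPoints(np.array([P],float),cv2.Rodrigues(E[:3,:3])[0],E[:3,3],np.array(c["K"]),np.array(c["dist_coeffs"]))[0].reshape(2)
def blobs(im,lo,hi,box,amin=8):
    x0,y0,x1,y1=box
    h=cv2.cvtColor(im,cv2.COLOR_RGB2HSV)
    m=np.zeros(h.shape[:2],np.uint8);m[y0:y1,x0:x1]=cv2.inRange(h,lo,hi)[y0:y1,x0:x1]
    n,l,s,c=cv2.connectedComponentsWithStats(m)
    return [(s[i],c[i]) for i in range(1,n) if s[i,4]>=amin],l,m
E
python3 - <<'E'
from h import *
S=cv2.imread("pics/scene0.png")[:,:,::-1].copy();T=cv2.imread("pics/top0.png")[:,:,::-1].copy()
Y=((24,150,120),(34,255,255));G=((45,120,60),(75,255,255));B=((100,140,60),(125,255,255))
for nm,r,bs,bt in(("yellow",Y,(335,205,360,235),(235,210,275,250)),("green",G,(360,285,405,320),(295,160,330,190)),("blue",B,(325,285,350,320),(425,130,450,160))):
    print(nm,"S",blobs(S,*r,bs)[0],"T",blobs(T,*r,bt)[0])
b=blobs(T,(0,0,165),(180,45,255),(235,205,285,265),5);pts=cv2.findNonZero(b[2]);r=cv2.minAreaRect(pts);print("basket rect",r)
print([plane("top",p,.045)for p in cv2.boxPoints(r)])
def crop(im,x,y,w,h,k): return cv2.resize(im[y:y+h,x:x+w],(w*k,h*k),interpolation=cv2.INTER_CUBIC)
A=np.hstack([crop(S,325,265,65,60,6),crop(T,382,113,65,60,6)])
C=np.hstack([crop(S,315,205,65,37*2,5)[:230],crop(T,228,205,65,37*2,5)[:230]])
C2=np.zeros((230,780,3),np.uint8);C2[:,:650]=C
cv2.imwrite("pics/c1.png",np.vstack([A,C2])[:,:,::-1])
E
```

```text
yellow S [(array([343, 213,  10,  15, 128], dtype=int32), array([347.1953, 219.7344]))] T [(array([250, 221,   9,  10,  60], dtype=int32), array([253.75  , 225.9167]))]
green S [(array([374, 294,  13,  12, 120], dtype=int32), array([380.4417, 299.3   ]))] T [(array([309, 168,  12,  12, 105], dtype=int32), array([314.5905, 173.1048]))]
blue S [(array([338, 294,   5,  11,  34], dtype=int32), array([340.    , 298.7353]))] T [(array([429, 133,  14,  21, 110], dtype=int32), array([435.6455, 143.5727]))]
basket rect ((258.26995849609375, 233.88998413085938), (34.648231506347656, 28.849960327148438), 81.8698959350586)
[array([0.4942, 0.3035, 0.045 ]), array([0.5046, 0.2233, 0.045 ]), array([0.407 , 0.2097, 0.045 ]), array([0.3968, 0.2891, 0.045 ])]
```

View pics/c1.png

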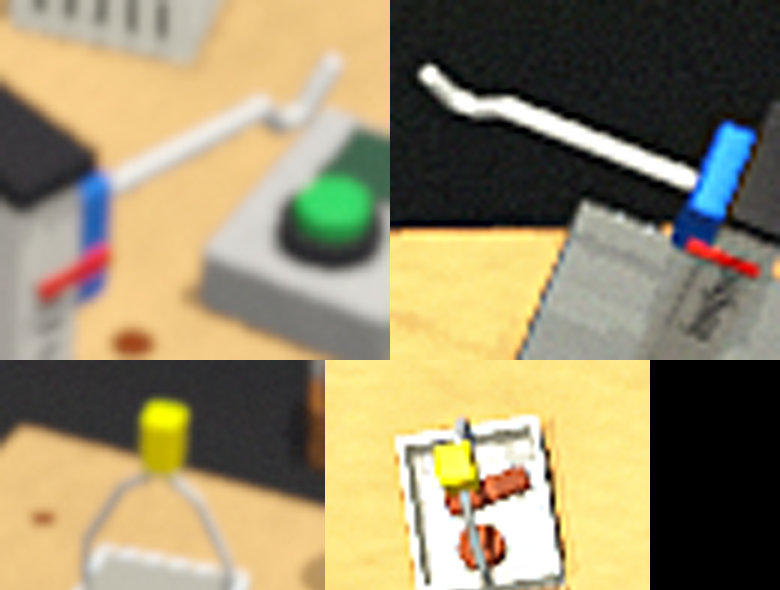

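The crops show the hook clearly. In scene-crop pixels the tip is at (334,62), the dip at (285,118) and the carriage end at (115,185). In the top crop the tip is at (430,73), the dip at (466,104) and the carriage end at (693,178). The basket's bail lies nearly along world x.

Run:
```python
from h import *
s=lambda x,y:((x+.5)/6-.5+325,(y+.5)/6-.5+265)
t=lambda x,y:((x-390+.5)/6-.5+382,(y+.5)/6-.5+113)
for n,a,b in(("tip",s(334,62),t(430,73)),("seat",s(285,118),t(466,104)),("bend",s(263,102),t(508,103)),("carr",s(115,185),t(693,178)),("grip",(347.2,219.7),(253.75,225.9)),("key",(380.4,299.3),(314.6,173.1))):
    print(n,*tri(a,b))
print("seat@.255",plane("scene",s(285,118),.255),plane("top",t(466,104),.255))
print("carr@.267",plane("top",t(693,178),.267),"bend",plane("top",t(508,103),.267))
print("grip top@.167",plane("top",(253.4,225.3),.167)); print("key@.04",plane("top",(314.6,173.1),.04))
T=cv2.imread("pics/top0.png")[:,:,::-1].copy()
# stand base plate edges (grey) at z=.012
b=blobs(T,(0,0,80),(180,40,130),(395,145,470,215),300)
r=cv2.minAreaRect(cv2.findNonZero((b[1]==b[1][195,425]).astype(np.uint8))) if b[1][195,425] else None
print(r); print([plane("top",p,.012)for p in cv2.boxPoints(r)] if r else 0)
r=cv2.minAreaRect(cv2.findNonZero(blobs(T,(20,150,120),(34,255,255),(235,210,275,250))[2]));print(r)
```

```text
tip [ 0.6767 -0.0875  0.2715] 0.0001165398751688897
seat [ 0.6678 -0.1045  0.2559] 0.0025250249618614194
bend [ 0.6635 -0.1191  0.2709] 0.00014308725556672422
carr [ 0.6345 -0.19    0.2733] 0.011431126901590274
grip [0.4509 0.2562 0.1544] 0.0010818299096929942
key [0.6209 0.0967 0.0518] 0.0007371879773918063
seat@.255 [ 0.6665 -0.1044  0.255 ] [ 0.6693 -0.104   0.255 ]
carr@.267 [ 0.6315 -0.194   0.267 ] bend [ 0.665  -0.1196  0.267 ]
grip top@.167 [0.4504 0.256  0.167 ]
key@.04 [0.6247 0.097  0.04  ]
((421.24920654296875, 196.47882080078125), (33.96158218383789, 37.68449783325195), 69.6235580444336)
[array([ 0.5872, -0.1414,  0.012 ]), array([ 0.6248, -0.245 ,  0.012 ]), array([ 0.5299, -0.2742,  0.012 ]), array([ 0.4932, -0.1716,  0.012 ])]
((250.35765075683594, 226.7906036376953), (19.693891525268555, 41.231056213378906), 39.09385681152344)
```

Emit:
apply_moves([
  {"travel": [0, 0, -16], "roll": -7.8, "jaw": 60},
  {"travel": [0, 0, -16], "roll": -7.8, "jaw": 60},
  {"travel": [0, 0, -16], "roll": -7.8, "jaw": 60},
  {"travel": [0, 0, -16], "roll": -7.8, "jaw": 60},
  {"travel": [0, 0, -16], "roll": -7.8, "jaw": 60},
  {"travel": [0, 0, -16], "roll": -7.8, "jaw": 60},
  {"travel": [0, 0, -16], "roll": -7.8, "jaw": 60},
  {"travel": [0, 0, -16], "roll": -7.8, "jaw": 60},
  {"travel": [0, 0, -16], "roll": -7.8, "jaw": 60},
  {"travel": [0, 0, -16], "roll": -7.8, "jaw": 60},
])

```text
clock: 1.1
tool_pos: [0.2325, -0.6335, 0.4087]
orientation: [180.0, 0.1, -81.5]
force: [0.4, 0.9, -0.3]
opening: 0.0598
gripper_force: 0.0
```

Run:
```python
from h import *
T=cv2.imread("pics/top0.png")[:,:,::-1].copy()
_,_,m=blobs(T,(0,0,120),(180,60,255),(383,118,434,148))
for x0,x1 in((403,431),(383,431)):
    mm=m.copy();mm[:,:x0]=0;mm[:,x1:]=0
    ys,xs=np.nonzero(mm);w=T[ys,xs].mean(1)
    cx=[x for x in range(x0,x1) if (xs==x).any()]
    cy=[np.average(ys[xs==x],weights=w[xs==x]) for x in cx]
    p=np.polyfit(cx,cy,1);a=plane("top",(cx[0],np.polyval(p,cx[0])),.267);b=plane("top",(cx[-1],np.polyval(p,cx[-1])),.267)
    d=a-b;print(p,a,b,np.degrees(np.arctan2(d[1],d[0])))
c=np.array(plane("top",(394.2,130),.255));print(c)
```

```text
[  0.3895 -25.5721] [ 0.6606 -0.1238  0.267 ] [ 0.6324 -0.189   0.267 ] 66.62269480596942
[  0.3722 -18.3096] [ 0.676  -0.0849  0.267 ] [ 0.6329 -0.189   0.267 ] 67.52541500142294
[ 0.6691 -0.1039  0.255 ]
```

Emit:
apply_moves([
  {"travel": [-39.6, -28.7, 0], "roll": 0, "jaw": 60},
  {"travel": [-39.6, -28.7, 0], "roll": 0, "jaw": 60},
  {"travel": [-39.6, -28.7, 0], "roll": 0, "jaw": 60},
  {"travel": [-39.6, -28.7, 0], "roll": 0, "jaw": 60},
  {"travel": [-39.6, -28.7, 0], "roll": 0, "jaw": 60},
  {"travel": [-39.6, -28.7, 0], "roll": 0, "jaw": 60},
  {"travel": [-39.6, -28.7, 0], "roll": 0, "jaw": 60},
  {"travel": [-39.6, -28.7, 0], "roll": 0, "jaw": 60},
  {"travel": [-39.6, -28.7, 0], "roll": 0, "jaw": 60},
  {"travel": [-39.6, -28.7, 0], "roll": 0, "jaw": 60},
])

```text
clock: 2.1
tool_pos: [0.4608, -0.199, 0.4086]
orientation: [-180.0, 0.0, -81.8]
force: [1.5, 0.1, 0.1]
opening: 0.0602
gripper_force: 0.0
```

Emit:
apply_moves([
  {"travel": [-45.3, -5.5, 0], "roll": 0, "jaw": 60},
  {"travel": [-45.3, -5.5, 0], "roll": 0, "jaw": 60},
  {"travel": [-45.3, -5.5, 0], "roll": 0, "jaw": 60},
  {"travel": [-45.3, -5.5, 0], "roll": 0, "jaw": 60},
  {"travel": [-45.3, -5.5, 0], "roll": 0, "jaw": 60},
  {"travel": [-45.3, -5.5, 0], "roll": 0, "jaw": 60},
  {"travel": [-45.3, -5.5, 0], "roll": 0, "jaw": 60},
  {"travel": [-45.3, -5.5, 0], "roll": 0, "jaw": 60},
  {"travel": [-45.3, -5.5, 0], "roll": 0, "jaw": 60},
  {"travel": [-45.3, -5.5, 0], "roll": 0, "jaw": 60},
])

```text
clock: 3.1
tool_pos: [0.45, 0.2571, 0.4085]
orientation: [180.0, 0.0, -81.8]
force: [0.6, -0.7, -0.4]
opening: 0.0598
gripper_force: 0.0
```

Emit:
apply_moves([
  {"travel": [0, 0, 0], "roll": 0, "jaw": 60},
  {"travel": [0, 0, 0], "roll": 0, "jaw": 60},
])

```text
clock: 3.3
tool_pos: [0.4503, 0.2562, 0.4077]
orientation: [179.9, -0.1, -81.7]
force: [0.6, -0.7, 0.1]
opening: 0.06
gripper_force: 0.0
```

Emit:
apply_moves([
  {"travel": [0, 0, 30], "roll": 0, "jaw": 60},
  {"travel": [0, 0, 30], "roll": 0, "jaw": 60},
  {"travel": [0, 0, 30], "roll": 0, "jaw": 60},
  {"travel": [0, 0, 30], "roll": 0, "jaw": 60},
  {"travel": [0, 0, 30], "roll": 0, "jaw": 60},
  {"travel": [0, 0, 30], "roll": 0, "jaw": 60},
  {"travel": [0, 0, 20], "roll": 0, "jaw": 60},
  {"travel": [0, 0, 20], "roll": 0, "jaw": 60},
  {"travel": [0, 0, 16], "roll": 0, "jaw": 60},
  {"travel": [0, 0, 10], "roll": 0, "jaw": 60},
])

```text
clock: 4.3
tool_pos: [0.4505, 0.2537, 0.1617]
orientation: [179.9, -0.0, -81.9]
force: [-0.4, -0.4, 0.1]
opening: 0.0598
gripper_force: 0.0
```

Run:
```python
from h import *
S=ctrl.snapshot("scene")
cv2.imwrite("pics/g1.png",cv2.resize(S[170:290,280:420],None,fx=5,fy=5,interpolation=cv2.INTER_CUBIC)[:,:,::-1])
```

```text
(no output)
```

View pics/g1.png

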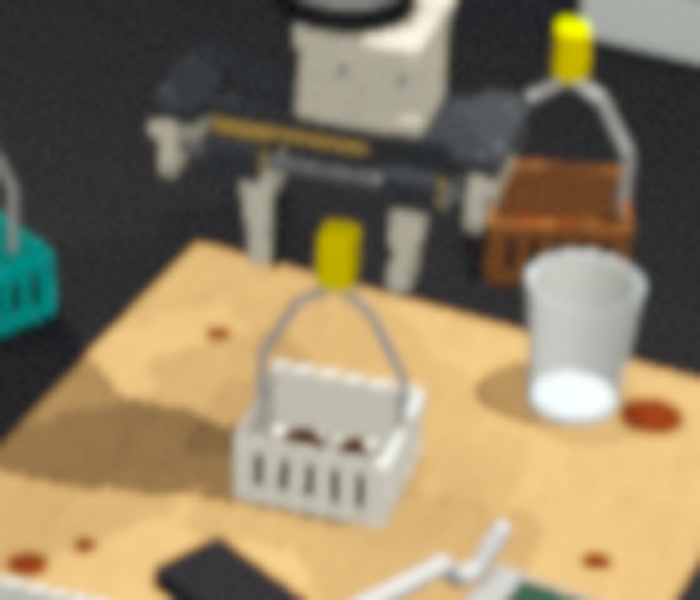

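The grip at crop (338,255) sits centred between the fingers at (258,235) and (405,250). I'll close on it and lift.

Emit:
apply_moves([
  {"travel": [0, 0, 0], "roll": 0, "jaw": 10},
  {"travel": [0, 0, 0], "roll": 0, "jaw": 10},
  {"travel": [0, 0, 0], "roll": 0, "jaw": 10},
  {"travel": [0, 0, 0], "roll": 0, "jaw": 10},
  {"travel": [0, 0, 0], "roll": 0, "jaw": 10},
  {"travel": [0, 0, 0], "roll": 0, "jaw": 10},
  {"travel": [0, 0, 0], "roll": 0, "jaw": 10},
  {"travel": [0, 0, 0], "roll": 0, "jaw": 10},
])

```text
clock: 5.15
tool_pos: [0.4509, 0.2555, 0.1628]
orientation: [-180.0, 0.0, -81.8]
force: [-0.3, 0.6, 0.9]
opening: 0.02
gripper_force: 30.0
```

Emit:
apply_moves([
  {"travel": [0, 0, -10], "roll": 0, "jaw": 10},
  {"travel": [0, 0, -20], "roll": 0, "jaw": 10},
  {"travel": [0, 0, -30], "roll": 0, "jaw": 10},
  {"travel": [0, 0, -30], "roll": 0, "jaw": 10},
  {"travel": [0, 0, -30], "roll": 0, "jaw": 10},
  {"travel": [0, 0, -30], "roll": 0, "jaw": 10},
  {"travel": [0, 0, -20], "roll": 0, "jaw": 10},
  {"travel": [0, 0, 0], "roll": 0, "jaw": 10},
  {"travel": [0, 0, 0], "roll": 0, "jaw": 10},
  {"travel": [0, 0, 0], "roll": 0, "jaw": 10},
])

```text
clock: 6.15
tool_pos: [0.4497, 0.2547, 0.3305]
orientation: [179.8, -0.1, -81.9]
force: [-1.0, 0.2, -6.9]
opening: 0.0198
gripper_force: 30.0
```

Run:
```python
from h import *
o=ctrl.get_obs();print(o["tool_pos"],o["orientation"],o["force"],o["opening"])
```

```text
[0.4497 0.2547 0.3305] [179.8096  -0.0967 -81.8562] [-0.9949  0.2093 -6.8608] 0.019837468281954283
```

Emit:
apply_moves([
  {"travel": [8, -5.2, 0], "roll": 0, "jaw": 10},
  {"travel": [15.9, -10.3, 0], "roll": 0, "jaw": 10},
  {"travel": [15.9, -10.3, 0], "roll": 0, "jaw": 10},
  {"travel": [15.9, -10.3, 0], "roll": 0, "jaw": 10},
  {"travel": [15.9, -10.3, 0], "roll": 0, "jaw": 10},
  {"travel": [15.9, -10.3, 0], "roll": 0, "jaw": 10},
  {"travel": [15.9, -10.3, 0], "roll": 0, "jaw": 10},
  {"travel": [15.9, -10.3, 0], "roll": 0, "jaw": 10},
  {"travel": [15.9, -10.3, 0], "roll": 0, "jaw": 10},
  {"travel": [15.9, -10.3, 0], "roll": 0, "jaw": 10},
])

```text
clock: 7.15
tool_pos: [0.5693, 0.1183, 0.3311]
orientation: [179.9, -0.0, -81.9]
force: [-0.5, -0.1, -6.6]
opening: 0.0199
gripper_force: 30.0
```

Emit:
apply_moves([
  {"travel": [15.9, -10.3, 0], "roll": 0, "jaw": 10},
  {"travel": [15.9, -10.3, 0], "roll": 0, "jaw": 10},
  {"travel": [15.9, -10.3, 0], "roll": 0, "jaw": 10},
  {"travel": [15.9, -10.3, 0], "roll": 0, "jaw": 10},
  {"travel": [15.9, -10.3, 0], "roll": 0, "jaw": 10},
  {"travel": [15.9, -10.3, 0], "roll": 0, "jaw": 10},
  {"travel": [15.9, -10.3, 0], "roll": 0, "jaw": 10},
  {"travel": [15.9, -10.3, 0], "roll": 0, "jaw": 10},
  {"travel": [15.9, -10.3, 0], "roll": 0, "jaw": 10},
  {"travel": [8, -5.2, 0], "roll": 0, "jaw": 10},
])

```text
clock: 8.15
tool_pos: [0.6885, -0.0178, 0.3319]
orientation: [180.0, -0.0, -81.9]
force: [0.0, 0.8, -6.6]
opening: 0.0196
gripper_force: 30.0
```

Emit:
apply_moves([
  {"travel": [8, -5.2, 0], "roll": 3, "jaw": 10},
  {"travel": [0, 0, 0], "roll": 3, "jaw": 10},
  {"travel": [0, 0, 0], "roll": 4, "jaw": 10},
  {"travel": [0, 0, 0], "roll": 4, "jaw": 10},
  {"travel": [0, 0, 0], "roll": 4, "jaw": 10},
  {"travel": [0, 0, 0], "roll": 4, "jaw": 10},
  {"travel": [0, 0, 0], "roll": 4, "jaw": 10},
  {"travel": [0, 0, 0], "roll": 3, "jaw": 10},
  {"travel": [0, 0, 0], "roll": 1.7, "jaw": 10},
  {"travel": [0, 0, 0], "roll": 0, "jaw": 10},
])

```text
clock: 9.15
tool_pos: [0.6937, -0.0233, 0.3325]
orientation: [180.0, 0.0, -112.5]
force: [-0.1, 0.3, -7.2]
opening: 0.0196
gripper_force: 30.0
```

Run:
```python
from h import *
S=ctrl.snapshot("scene");T=ctrl.snapshot("top")
o=ctrl.get_obs();print(o["tool_pos"],o["orientation"],o["force"],o["opening"])
cv2.imwrite("pics/s2.png",S[:,:,::-1]);cv2.imwrite("pics/t2.png",T[:,:,::-1])
a=cv2.resize(S[210:330,310:430],None,fx=5,fy=5,interpolation=cv2.INTER_CUBIC)
cv2.imwrite("pics/c2.png",a[:,:,::-1])
```

```text
[ 0.6936 -0.0233  0.3325] [ 179.992    -0.0006 -112.4749] [-0.6726 -0.0927 -5.7284] 0.019488846854596887
```

View pics/c2.png

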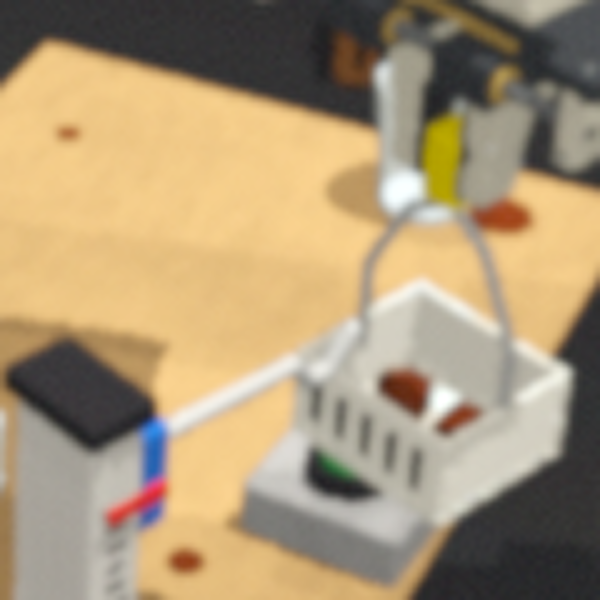

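The basket is held upright, with the bail peak at crop (440,205). The hook end at (350,330) is in line ahead of the bail opening. I'll thread it in.

Emit:
apply_moves([
  {"travel": [8.5, -0.7, 0], "roll": 0, "jaw": 10},
  {"travel": [8.5, -0.7, 0], "roll": 0, "jaw": 10},
  {"travel": [8.5, -0.7, 0], "roll": 0, "jaw": 10},
  {"travel": [8.5, -0.7, 0], "roll": 0, "jaw": 10},
  {"travel": [8.5, -0.7, 0], "roll": 0, "jaw": 10},
  {"travel": [8.5, -0.7, 0], "roll": 0, "jaw": 10},
  {"travel": [8.5, -0.7, 0], "roll": 0, "jaw": 10},
  {"travel": [8.5, -0.7, 0], "roll": 0, "jaw": 10},
  {"travel": [8.5, -0.7, 0], "roll": 0, "jaw": 10},
  {"travel": [8, -0.7, 0], "roll": 0, "jaw": 10},
])

```text
clock: 10.25
tool_pos: [0.6675, -0.1047, 0.3325]
orientation: [180.0, -0.0, -112.5]
force: [-0.4, 0.5, -7.1]
opening: 0.02
gripper_force: 30.0
```

Emit:
apply_moves([
  {"travel": [0, 0, 3], "roll": 0, "jaw": 10},
  {"travel": [0, 0, 3], "roll": 0, "jaw": 10},
  {"travel": [0, 0, 2], "roll": 0, "jaw": 10},
  {"travel": [0, 0, 2], "roll": 0, "jaw": 10},
  {"travel": [0, 0, 2], "roll": 0, "jaw": 10},
  {"travel": [0, 0, 0], "roll": 0, "jaw": 10},
  {"travel": [0, 0, 0], "roll": 0, "jaw": 10},
])

```text
clock: 10.95
tool_pos: [0.6677, -0.1038, 0.3205]
orientation: [180.0, -0.0, -112.5]
force: [-0.2, -0.1, -6.1]
opening: 0.0196
gripper_force: 30.0
```

Run:
```python
from h import *
S=ctrl.snapshot("scene");T=ctrl.snapshot("top")
P=[];F=[]
o=ctrl.get_obs();P=o["tool_pos"];print(P,o["orientation"],o["force"])
cv2.imwrite("pics/s3.png",S[:,:,::-1]);cv2.imwrite("pics/t3.png",T[:,:,::-1])
c=lambda p:((np.array(p)-[345,255]+.5)*10-.5)
print("bail_top pred",c(proj("scene",P-[0,0,.0405])),"seat",c(proj("scene",[.668,-.1042,.255])))
cv2.imwrite("pics/c3.png",cv2.resize(S[255:315,345:405],None,fx=10,fy=10,interpolation=cv2.INTER_CUBIC)[:,:,::-1])
```

```text
[ 0.6678 -0.1039  0.3207] [-179.9844    0.0052 -112.5383] [ 0.1556 -0.2053 -6.4601]
bail_top pred [290.0231 199.9231] seat [282.3351 298.5309]
```

View pics/c3.png

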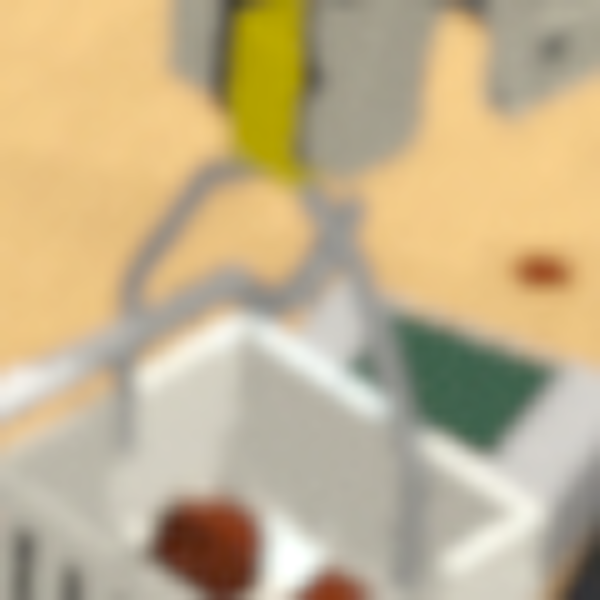

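The hook is threaded: the dip is near crop (272,296), the hook tip at (348,203), the rear bend at (235,272), and the yellow block's lower corner at (295,186).

Run:
```python
from h import *
c=lambda p:((np.array(p)-[345,255]+.5)*10-.5)
P=np.array([.6678,-.1039,.3207]);f=np.array([.383,.924,0]);l=np.array([.924,-.383,0]);z=np.array([0,0,1.])
b=P-.162*z
for n,x in(("blk -- bottom",b+.131*z-.01*f-.01*l),("blk -+ ",b+.131*z-.01*f+.01*l),("blk+-",b+.131*z+.01*f-.01*l),("rimcorner far-left",b+.045*z-.04*f-.045*l),("rim ++",b+.045*z+.04*f+.045*l),("rim +-",b+.045*z+.04*f-.045*l),("bail foot +",b+.06*z+.042*l),("bail foot -",b+.075*z-.042*l)): print(n,c(proj("scene",x)))
s=np.array([.668,-.1042,.255])
for n,x in(("seat",s),("tip",s+.017*f+.014*z),("bend",s-.0155*f+.012*z)): print(n,c(proj("scene",x)))
print("px per mm lat",c(proj("scene",s+.001*l))-c(proj("scene",s)),"fwd",c(proj("scene",s+.001*f))-c(proj("scene",s)))
```

```text
blk -- bottom [223.6414 158.9004]
blk -+  [293.2965 204.2081]
blk+- [292.9117 121.823 ]
rimcorner far-left [-16.4718 462.4681]
rim ++ [550.3552 514.9331]
rim +- [250.4882 313.9191]
bail foot + [414.4318 532.3947]
bail foot - [136.077  283.7332]
seat [282.3351 298.5309]
tip [344.7149 212.7079]
bend [232.5561 281.9857]
px per mm lat [3.4227 2.2767] fwd [ 3.4134 -1.905 ]
```

Emit:
apply_moves([
  {"travel": [0, -1.5, 2.2], "roll": 0, "jaw": 10},
  {"travel": [0, 0, 2.2], "roll": 0, "jaw": 10},
  {"travel": [0, 0, 2.2], "roll": 0, "jaw": 10},
  {"travel": [0, 0, 2.2], "roll": 0, "jaw": 10},
  {"travel": [0, 0, 2.2], "roll": 0, "jaw": 10},
  {"travel": [0, 0, 2.2], "roll": 0, "jaw": 10},
  {"travel": [0, 0, 2.2], "roll": 0, "jaw": 10},
  {"travel": [0, 0, 2.2], "roll": 0, "jaw": 10},
  {"travel": [0, 0, 2], "roll": 0, "jaw": 10},
  {"travel": [0, 0, 0], "roll": 0, "jaw": 10},
])

```text
clock: 12.05
tool_pos: [0.6689, -0.1045, 0.3005]
orientation: [180.0, -0.0, -112.5]
force: [-0.7, 0.7, -6.9]
opening: 0.0199
gripper_force: 30.0
```

Emit:
apply_moves([
  {"travel": [0, 0, 2], "roll": 0, "jaw": 10},
  {"travel": [0, 0, 2], "roll": 0, "jaw": 10},
  {"travel": [0, 0, 2], "roll": 0, "jaw": 10},
  {"travel": [0, 0, 2], "roll": 0, "jaw": 10},
  {"travel": [0, 0, 2], "roll": 0, "jaw": 10},
  {"travel": [0, 0, 2], "roll": 0, "jaw": 10},
  {"travel": [0, 0, 2], "roll": 0, "jaw": 10},
  {"travel": [0, 0, 2], "roll": 0, "jaw": 10},
  {"travel": [0, 0, 0], "roll": 0, "jaw": 10},
  {"travel": [0, 0, 0], "roll": 0, "jaw": 10},
])

```text
clock: 13.05
tool_pos: [0.6691, -0.1046, 0.285]
orientation: [180.0, -0.0, -112.5]
force: [-0.9, 0.4, -6.1]
opening: 0.0197
gripper_force: 30.0
```

```bash
cat > f.py <<'E'
from h import *
F=[];M=[];P=[]
for i in range(8):
    S=ctrl.snapshot("scene");o=ctrl.get_obs();F.append(o["force"]);M.append(o["moment"]);P.append(o["tool_pos"])
F=np.array(F);M=np.array(M);f=np.array([.383,.924,0]);l=np.array([.924,-.383,0])
print(o["clock"],"pos",np.mean(P,0),"F",F.mean(0),"sd",F.std(0),"lat",F.mean(0)@l,"fwd",F.mean(0)@f,"M lat",M.mean(0)@l,"M fwd",M.mean(0)@f)
cv2.imwrite("pics/last.png",S[:,:,::-1])
E
python3 f.py
```

```text
13.45 pos [ 0.6691 -0.1046  0.2851] F [ 0.1394 -0.2792 -5.1954] sd [0.5439 0.4705 0.4748] lat 0.23578799340839798 fwd -0.20462321542472892 M lat -0.1861821176656603 M fwd 0.06982917975080143
```

Emit:
apply_moves([
  {"travel": [0, 0, 2], "roll": 0, "jaw": 10},
  {"travel": [0, 0, 2], "roll": 0, "jaw": 10},
  {"travel": [0, 0, 2], "roll": 0, "jaw": 10},
  {"travel": [0, 0, 2], "roll": 0, "jaw": 10},
  {"travel": [0, 0, 2], "roll": 0, "jaw": 10},
  {"travel": [0, 0, 2], "roll": 0, "jaw": 10},
  {"travel": [0, 0, 2], "roll": 0, "jaw": 10},
  {"travel": [0, 0, 2], "roll": 0, "jaw": 10},
  {"travel": [0, 0, 2], "roll": 0, "jaw": 10},
  {"travel": [0, 0, 2], "roll": 0, "jaw": 10},
])

```text
clock: 14.45
tool_pos: [0.6691, -0.1046, 0.2649]
orientation: [-180.0, 0.0, -112.5]
force: [0.5, 0.5, -3.6]
opening: 0.0199
gripper_force: 30.0
```

Emit:
apply_moves([
  {"travel": [0, 0, 2], "roll": 0, "jaw": 10},
  {"travel": [0, 0, 2], "roll": 0, "jaw": 10},
  {"travel": [0, 0, 2], "roll": 0, "jaw": 10},
  {"travel": [0, 0, 2], "roll": 0, "jaw": 10},
  {"travel": [0, 0, 2], "roll": 0, "jaw": 10},
  {"travel": [0, 0, 2], "roll": 0, "jaw": 10},
  {"travel": [0, 0, 2], "roll": 0, "jaw": 10},
  {"travel": [0, 0, 2], "roll": 0, "jaw": 10},
  {"travel": [0, 0, 2], "roll": 0, "jaw": 10},
  {"travel": [0, 0, 0], "roll": 0, "jaw": 10},
])

```text
clock: 15.45
tool_pos: [0.6691, -0.1046, 0.2467]
orientation: [180.0, -0.0, -112.5]
force: [-0.1, -0.7, -2.3]
opening: 0.0197
gripper_force: 30.0
```

```bash
python3 f.py
python3 - <<'E'
import cv2
S=cv2.imread("pics/last.png");cv2.imwrite("pics/c4.png",cv2.resize(S[265:325,340:400],None,fx=10,fy=10,interpolation=cv2.INTER_CUBIC))
E
```

```text
15.85 pos [ 0.6691 -0.1046  0.2471] F [-0.4892 -0.5319 -2.603 ] sd [0.516  0.4989 0.2241] lat -0.24830075721925304 fwd -0.6788386919592619 M lat -0.21802500083163856 M fwd 0.10443433170425988
```

View pics/c4.png

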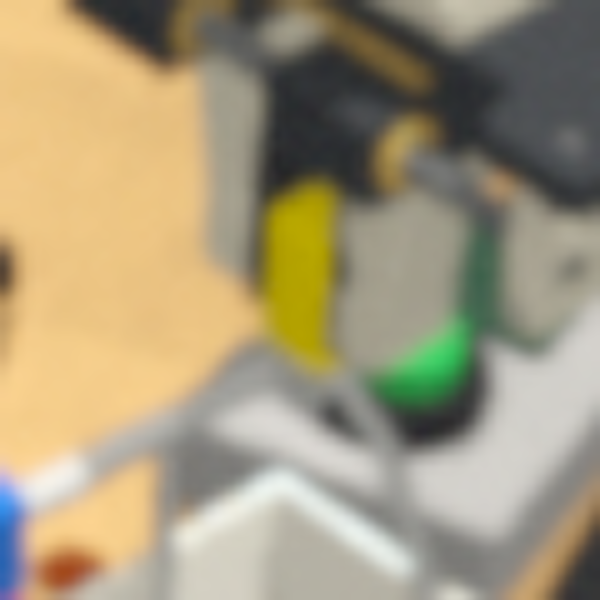

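Bail peak and hook dip coincide in the crop near (320,390), and the lateral force is about zero. I'll keep easing the load on.

Emit:
apply_moves([
  {"travel": [0, 0, 2], "roll": 0, "jaw": 10},
  {"travel": [0, 0, 2], "roll": 0, "jaw": 10},
  {"travel": [0, 0, 2], "roll": 0, "jaw": 10},
  {"travel": [0, 0, 2], "roll": 0, "jaw": 10},
  {"travel": [0, 0, 2], "roll": 0, "jaw": 10},
  {"travel": [0, 0, 2], "roll": 0, "jaw": 10},
  {"travel": [0, 0, 2], "roll": 0, "jaw": 10},
  {"travel": [0, 0, 2], "roll": 0, "jaw": 10},
  {"travel": [0, 0, 2], "roll": 0, "jaw": 10},
  {"travel": [0, 0, 2], "roll": 0, "jaw": 10},
])

```text
clock: 16.85
tool_pos: [0.6692, -0.1046, 0.2269]
orientation: [-180.0, 0.0, -112.5]
force: [-0.6, -0.0, -0.5]
opening: 0.0196
gripper_force: 30.0
```

Emit:
apply_moves([
  {"travel": [0, 0, 2], "roll": 0, "jaw": 10},
  {"travel": [0, 0, 2], "roll": 0, "jaw": 10},
  {"travel": [0, 0, 1.5], "roll": 0, "jaw": 10},
  {"travel": [0, 0, 0], "roll": 0, "jaw": 10},
  {"travel": [0, 0, 0], "roll": 0, "jaw": 10},
  {"travel": [0, 0, 0], "roll": 0, "jaw": 10},
])

```text
clock: 17.45
tool_pos: [0.6691, -0.1046, 0.2216]
orientation: [-180.0, 0.0, -112.5]
force: [-0.1, -1.8, -1.4]
opening: 0.0198
gripper_force: 30.0
```

```bash
sed -i 's/range(8)/range(16)/' f.py; python3 f.py
```

```text
18.25 pos [ 0.6691 -0.1046  0.2215] F [-0.0433 -0.9226 -0.4689] sd [0.5284 0.5765 0.5761] lat 0.31336841932626386 fwd -0.8690799073494421 M lat -0.2936949140677986 M fwd -0.052651893341260296
```

A steady force pushes the tool toward the column, so the bail seems to sit slightly too far forward. I'll shift it back 2 mm and ease down 3 mm more.

Emit:
apply_moves([
  {"travel": [0.5, 0, 0], "roll": 0, "jaw": 10},
  {"travel": [0.5, 0, 0], "roll": 0, "jaw": 10},
  {"travel": [0.5, 0, 0], "roll": 0, "jaw": 10},
  {"travel": [0.5, 0, 0], "roll": 0, "jaw": 10},
  {"travel": [0, 0, 1], "roll": 0, "jaw": 10},
  {"travel": [0, 0, 1], "roll": 0, "jaw": 10},
  {"travel": [0, 0, 1], "roll": 0, "jaw": 10},
  {"travel": [0, 0, 0], "roll": 0, "jaw": 10},
  {"travel": [0, 0, 0], "roll": 0, "jaw": 10},
])

```text
clock: 19.15
tool_pos: [0.6689, -0.1054, 0.2185]
orientation: [-180.0, 0.1, -112.5]
force: [1.4, 5.0, 0.4]
opening: 0.0201
gripper_force: 30.0
```

```bash
python3 f.py
```

```text
19.95 pos [ 0.6689 -0.1054  0.2186] F [ 1.7819  5.2183 -0.0961] sd [0.5826 0.4221 0.527 ] lat -0.35211053118490276 fwd 5.50420797316261 M lat 2.1292429141061806 M fwd 0.1840500771261275
```

Moving back met a stiff contact straight away (5.5 N), so the dip has almost no play and the earlier position was nearly centred. I'll return 1.7 mm.

Emit:
apply_moves([
  {"travel": [-0.4, 0, 0], "roll": 0, "jaw": 10},
  {"travel": [-0.4, 0, 0], "roll": 0, "jaw": 10},
  {"travel": [-0.4, 0, 0], "roll": 0, "jaw": 10},
  {"travel": [-0.4, 0, 0], "roll": 0, "jaw": 10},
  {"travel": [-0.1, 0, 0], "roll": 0, "jaw": 10},
  {"travel": [0, 0, 0], "roll": 0, "jaw": 10},
  {"travel": [0, 0, 0], "roll": 0, "jaw": 10},
])

```text
clock: 20.65
tool_pos: [0.6689, -0.1051, 0.2185]
orientation: [-180.0, -0.0, -112.6]
force: [2.1, 1.0, -0.0]
opening: 0.0197
gripper_force: 30.0
```

```bash
python3 f.py
```

```text
21.45 pos [ 0.669  -0.105   0.2185] F [ 1.6887  0.2415 -0.0157] sd [0.5438 0.446  0.5302] lat 1.4678629007581576 fwd 0.8699510422688225 M lat 0.3833061993095086 M fwd -0.4490268422399485
```

Emit:
apply_moves([
  {"travel": [-0.1, -0.2, 0], "roll": 0, "jaw": 10},
  {"travel": [-0.1, -0.2, 0], "roll": 0, "jaw": 10},
  {"travel": [0, -0.1, 0], "roll": 0, "jaw": 10},
  {"travel": [0, 0, 0], "roll": 0, "jaw": 10},
  {"travel": [0, 0, 0], "roll": 0, "jaw": 10},
])

```text
clock: 21.95
tool_pos: [0.6692, -0.1049, 0.2183]
orientation: [180.0, -0.0, -112.5]
force: [-1.2, 0.4, -0.3]
opening: 0.02
gripper_force: 30.0
```

```bash
python3 f.py
```

```text
22.75 pos [ 0.6692 -0.1049  0.2183] F [-1.8115 -0.663  -0.1647] sd [0.7586 0.5286 0.5318] lat -1.4199089386027426 fwd -1.3063899149146816 M lat -0.4564238091013975 M fwd 0.6014549172019483
```

Emit:
apply_moves([
  {"travel": [0.1, 0.2, 0], "roll": 0, "jaw": 10},
  {"travel": [0, 0, 0], "roll": 0, "jaw": 10},
  {"travel": [0, 0, 0], "roll": 0, "jaw": 10},
  {"travel": [0, 0, 0], "roll": 0, "jaw": 10},
])

```text
clock: 23.15
tool_pos: [0.6693, -0.1049, 0.2185]
orientation: [-180.0, 0.0, -112.5]
force: [-3.0, 0.3, 0.2]
opening: 0.02
gripper_force: 30.0
```

```bash
sed -i 's/range(16)/range(24)/' f.py; python3 f.py
```

```text
24.35 pos [ 0.6693 -0.1049  0.2185] F [-2.1766 -0.591  -0.0183] sd [0.4687 0.4978 0.4273] lat -1.7848544275521994 fwd -1.3797668170409136 M lat -0.56125637655969 M fwd 0.7362332904102943
```

Emit:
apply_moves([
  {"travel": [0.1, 0.2, 0], "roll": 0, "jaw": 10},
  {"travel": [0.1, 0.1, 0], "roll": 0, "jaw": 10},
  {"travel": [0, 0, 0], "roll": 0, "jaw": 10},
  {"travel": [0, 0, 0], "roll": 0, "jaw": 10},
])

```text
clock: 24.75
tool_pos: [0.6692, -0.1048, 0.2186]
orientation: [-180.0, 0.0, -112.5]
force: [-0.6, -0.9, -0.5]
opening: 0.02
gripper_force: 30.0
```

```bash
sed -i 's/range(24)/range(16)/' f.py; python3 f.py
```

```text
25.55 pos [ 0.6691 -0.1049  0.2185] F [-0.0301 -0.2319  0.0921] sd [0.7593 0.6125 0.3022] lat 0.06100265644844173 fwd -0.22584943679124697 M lat -0.0973428372366448 M fwd 0.04258749491873611
```

Forces are nearly zero on all axes, so I'll release.

Emit:
apply_moves([
  {"travel": [0, 0, 0], "roll": 0, "jaw": 21},
  {"travel": [0, 0, 0], "roll": 0, "jaw": 22},
  {"travel": [0, 0, 0], "roll": 0, "jaw": 23},
  {"travel": [0, 0, 0], "roll": 0, "jaw": 26},
  {"travel": [0, 0, 0], "roll": 0, "jaw": 30},
  {"travel": [0, 0, 0], "roll": 0, "jaw": 40},
  {"travel": [0, 0, 0], "roll": 0, "jaw": 50},
  {"travel": [0, 0, 0], "roll": 0, "jaw": 60},
  {"travel": [0, 0, 0], "roll": 0, "jaw": 60},
  {"travel": [0, 0, 0], "roll": 0, "jaw": 60},
])

```text
clock: 26.55
tool_pos: [0.6689, -0.1049, 0.2185]
orientation: [180.0, -0.0, -112.5]
force: [-0.1, -0.5, -0.3]
opening: 0.0591
gripper_force: 0.0
```

Run:
```python
from h import *
S=ctrl.snapshot("scene");o=ctrl.get_obs();print(o["tool_pos"],o["force"],o["opening"])
cv2.imwrite("pics/c5.png",cv2.resize(S[255:345,330:430],None,fx=6,fy=6,interpolation=cv2.INTER_CUBIC)[:,:,::-1])
```

```text
[ 0.6689 -0.1049  0.2185] [ 0.1543 -0.088  -0.0743] 0.05964424689885938
```

View pics/c5.png

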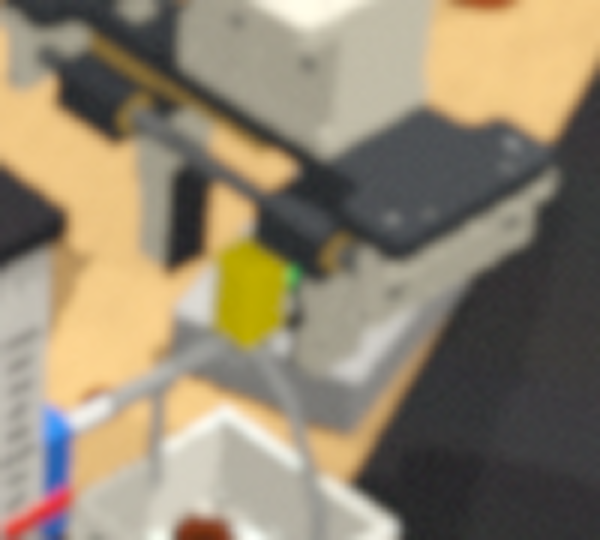

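The basket hangs freely from the hook: the grip at crop (250,295) is clear of both fingers. I'll withdraw straight up, then go over to the key.

Emit:
apply_moves([
  {"travel": [0, 0, -8], "roll": 0, "jaw": 60},
  {"travel": [0, 0, -12], "roll": 0, "jaw": 60},
  {"travel": [0, 0, -15], "roll": 0, "jaw": 60},
  {"travel": [0, 0, -15], "roll": 0, "jaw": 60},
  {"travel": [0, 0, -20], "roll": 0, "jaw": 60},
  {"travel": [0, 0, -20], "roll": 0, "jaw": 60},
  {"travel": [0, 0, -20], "roll": 0, "jaw": 60},
  {"travel": [0, 0, -20], "roll": 0, "jaw": 60},
  {"travel": [0, 0, -20], "roll": 0, "jaw": 60},
  {"travel": [0, 0, 0], "roll": 0, "jaw": 60},
])

```text
clock: 27.6
tool_pos: [0.6699, -0.1053, 0.3735]
orientation: [-179.6, 0.1, -112.5]
force: [0.7, 0.5, 0.9]
opening: 0.0601
gripper_force: 0.0
```

Emit:
apply_moves([
  {"travel": [-16.9, 12.1, 0], "roll": 0, "jaw": 0},
  {"travel": [-16.9, 12.1, 0], "roll": 0, "jaw": 0},
  {"travel": [-16.9, 12.1, 0], "roll": 0, "jaw": 0},
  {"travel": [-16.9, 12.1, 0], "roll": 0, "jaw": 0},
  {"travel": [-16.9, 12.1, 0], "roll": 0, "jaw": 0},
  {"travel": [-16.9, 12.1, 0], "roll": 0, "jaw": 0},
  {"travel": [-16.9, 12.1, 0], "roll": 0, "jaw": 0},
  {"travel": [-16.9, 12.1, 0], "roll": 0, "jaw": 0},
  {"travel": [-16.9, 12.1, 0], "roll": 0, "jaw": 0},
  {"travel": [-16.9, 12.1, 0], "roll": 0, "jaw": 0},
])

```text
clock: 28.6
tool_pos: [0.6216, 0.0983, 0.3691]
orientation: [-180.0, 0.0, -112.5]
force: [0.2, 0.2, 0.6]
opening: 0.0005
gripper_force: 0.0
```

Emit:
apply_moves([
  {"travel": [0, 0, 30], "roll": 0, "jaw": 0},
  {"travel": [0, 0, 30], "roll": 0, "jaw": 0},
  {"travel": [0, 0, 30], "roll": 0, "jaw": 0},
  {"travel": [0, 0, 30], "roll": 0, "jaw": 0},
  {"travel": [0, 0, 30], "roll": 0, "jaw": 0},
  {"travel": [0, 0, 30], "roll": 0, "jaw": 0},
  {"travel": [0, 0, 30], "roll": 0, "jaw": 0},
  {"travel": [0, 0, 30], "roll": 0, "jaw": 0},
  {"travel": [0, 0, 20], "roll": 0, "jaw": 0},
  {"travel": [0, 0, 0], "roll": 0, "jaw": 0},
])

```text
clock: 29.6
tool_pos: [0.6202, 0.0969, 0.1058]
orientation: [179.8, -0.2, -112.6]
force: [0.5, -0.5, -0.2]
opening: 0.0004
gripper_force: 0.0
```

Run:
```python
from h import *
S=ctrl.snapshot("scene");o=ctrl.get_obs();print(o["clock"],o["tool_pos"],o["force"],o["opening"])
a=cv2.resize(S[225:345,320:430],None,fx=5,fy=5,interpolation=cv2.INTER_CUBIC)
cv2.imwrite("pics/c6.png",a[:,:,::-1])
```

```text
29.65 [0.6215 0.0972 0.1078] [-0.2396  0.3962 -0.5011] 0.0001965825149396968
```

View pics/c6.png

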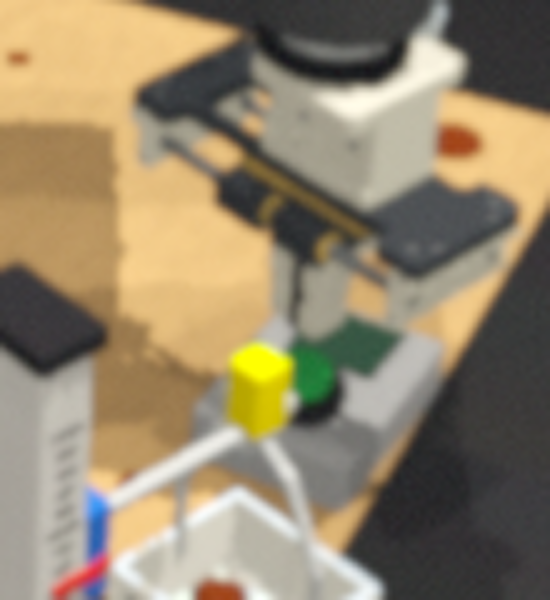

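The basket hangs still, and the closed fingertips at crop (305,330) are above the green key at (315,372). I'll press gently.

Emit:
apply_moves([
  {"travel": [0, 0, 10], "roll": 0, "jaw": 0},
  {"travel": [0, 0, 10], "roll": 0, "jaw": 0},
  {"travel": [0, 0, 4], "roll": 0, "jaw": 0},
  {"travel": [0, 0, 4], "roll": 0, "jaw": 0},
  {"travel": [0, 0, 2], "roll": 0, "jaw": 0},
  {"travel": [0, 0, 2], "roll": 0, "jaw": 0},
  {"travel": [0, 0, 2], "roll": 0, "jaw": 0},
  {"travel": [0, 0, 0], "roll": 0, "jaw": 0},
])

```text
clock: 30.45
tool_pos: [0.622, 0.0975, 0.0746]
orientation: [-180.0, -0.0, -112.5]
force: [-1.9, 1.1, 2.6]
opening: 0.0006
gripper_force: 1.4
```

Emit:
apply_moves([
  {"travel": [0, 0, 1], "roll": 0, "jaw": 0},
  {"travel": [0, 0, 1], "roll": 0, "jaw": 0},
  {"travel": [0, 0, 1], "roll": 0, "jaw": 0},
  {"travel": [0, 0, 1], "roll": 0, "jaw": 0},
  {"travel": [0, 0, 0], "roll": 0, "jaw": 0},
])

```text
clock: 30.95
tool_pos: [0.6221, 0.0976, 0.0721]
orientation: [-180.0, 0.0, -112.5]
force: [-6.4, -1.4, 15.5]
opening: 0.0006
gripper_force: 7.5
```

Emit:
apply_moves([
  {"travel": [0, 0, 0.5], "roll": 0, "jaw": 0},
  {"travel": [0, 0, 0], "roll": 0, "jaw": 0},
  {"travel": [0, 0, 0], "roll": 0, "jaw": 0},
])

```text
clock: 31.25
tool_pos: [0.6221, 0.0976, 0.072]
orientation: [-179.9, 0.0, -112.5]
force: [-7.9, 0.4, 19.3]
opening: 0.0005
gripper_force: 9.2
```

Run:
```python
from h import *
S=ctrl.snapshot("scene");T=ctrl.snapshot("top");cv2.imwrite("pics/press.png",S[:,:,::-1])
a=cv2.resize(S[265:345,340:430],None,fx=8,fy=7,interpolation=cv2.INTER_CUBIC)
cv2.imwrite("pics/c7.png",a[:,:,::-1]);o=ctrl.get_obs();print(o["tool_pos"],o["force"])
```

```text
[0.6221 0.0976 0.072 ] [-7.7112  0.4663 18.7059]
```

View pics/c7.png

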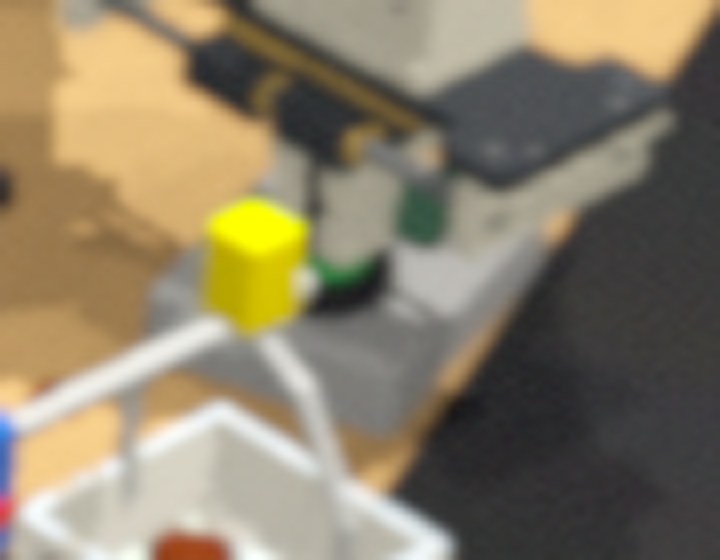

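The fingertips have the green key pressed flush in its black ring at crop (345,270), bottomed at 19 N, and the basket hangs untouched. I'll withdraw and hand in.

Emit:
apply_moves([
  {"travel": [0, 0, -5], "roll": 0, "jaw": 0},
  {"travel": [0, 0, -10], "roll": 0, "jaw": 0},
  {"travel": [0, 0, -20], "roll": 0, "jaw": 0},
  {"travel": [0, 0, -20], "roll": 0, "jaw": 0},
  {"travel": [0, 0, -20], "roll": 0, "jaw": 0},
  {"travel": [0, 0, 0], "roll": 0, "jaw": 0},
  {"travel": [0, 0, 0], "roll": 0, "jaw": 0},
  {"travel": [0, 0, 0], "roll": 0, "jaw": 0},
  {"travel": [0, 0, 0], "roll": 0, "jaw": 0},
  {"travel": [0, 0, 0], "roll": 0, "jaw": 0},
])

```text
clock: 32.35
tool_pos: [0.6217, 0.0974, 0.1442]
orientation: [179.9, -0.1, -112.5]
force: [0.2, -0.3, -0.4]
opening: 0.0002
gripper_force: 0.0
```

Run:
```python
from h import *
o=ctrl.get_obs();print(o["tool_pos"],o["force"])
print(ctrl.close_job())
```

```text
[0.6217 0.0974 0.1442] [ 0.1592 -0.2662 -0.449 ]
the job is handed in; nothing more can be done
None
```

I hung the basket on the hook, let it go with near-zero residual force, pressed the record key to its stop and released it, and handed the job in at about 32 s; the hand-in returned no verdict.

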